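Run the stand-offs forward in the tilting tray, then hold the turntable's index pin out

ROBOT

A 7-joint arm with a two-finger parallel gripper is mounted at the origin on a cart in front of the work surface, level with it; the furniture and walls round the work are solid. World frame = base frame: x ahead of the robot, y to its left, z up, the work surface at z = 0. Lengths are in m, angles in rad, forces in N, time in s.
With the tool pointing down it reaches from about 0.425 to 0.875 m from the base axis. Payload 4.7 kg.
Tool frame: the origin (TCP) lies between the finger pads; the fingertips stand 14 mm ahead of it and the grasp point (between the pads) lies 5 mm behind it; z points along the fingers, y is the line along which they close (so a half turn about z gives the same grasp; the last joint's range is limited). The gripper opens to 87 mm and grips with 3 to 60 N. Pads are 19 mm wide; open, the fingers measure 117 mm over their backs; the gripper's body (75 mm by 190 mm) begins 51 mm behind the grasp point.
Start: joints at [0.014, 0.321, -0.07, 1.45, 0.023, 1.371, -0.057], TCP at [0.65, -0, 0.237] pointing down, gripper open.
Joint ranges: [-2.86, 2.86], [-0.3, 2.09], [-1.38, 1.24], [0.06, 2.45], [-1.56, 4.7], [0.09, 2.05], [-2.69, 2.69]. Speed limits (rad/s): [2.57, 2.57, 3.14, 3.14, 3.14, 3.14, 3.14].

INTERFACE

Orientations are given as a rotation vector (axis times angle).
In Python, from bench import ctrl gives the robot as it stands.
- The arm moves only by the tool step_arm, never from a script. Its argument "commands" is a list of rows, each an object with "travel": the shift along the tool's x, y, z in m, a list of three; "turn": the turn, a rotation vector about the tool's x, y, z in degrees, a list of three. A call has 1 to 5 rows; each row is the pose to reach, as a shift and turn from the pose commanded when the call began, along the tool's axes at that moment; what a row does not reach only later rows make up. A row lasts 1/10 s, in which the tool goes at most 50 mm and 8.59 degrees, less where a joint would pass 70% of its speed; a pose out of reach is approached as far as the arm can. A call with a gripper value outside its range is refused whole. "gripper" is the opening, from 0 (shut) to 1 (fully open), set as the call begins (left out, the last holds). The fingers move at their own pace and stop on an object; "force" is the grip in N (left out, the last holds). Time passes only in rows, so rows that repeat a pose let the fingers close. It gives the time, the measured TCP pose, the force, the opening and the grip force at its end, in the units of the state.
- ctrl.get_state(): the state, without advancing time (a new reading comes with each control period).
- ctrl.get_image(name): name is "scene" or "side" or "wrist"; returns the picture (420x560x3 uint8, red, green, blue); there is no depth.
- ctrl.camera_model(name): a dict with "fx", "fy", "cx", "cy" (pixels), "R" (3x3) and "t" (3): a world point X has camera coordinates R X + t; the wrist camera has in their place "T_tool_cam" (4x4, takes a point from camera to tool coordinates, whose origin is the TCP and whose axes are the flange's). Camera axes: x right, y down, z forward; pixel columns grow to the right and rows downward; lengths in m; the calibration is good to about 2 mm. A picture is of the moment at which its call begins: read the wrist's pose just before it. camera_model takes no time and is no camera call.
- ctrl.close_job(): hands the job in; it is judged then, once.
The state is a dict: "time": time; "joint_positions": joint angles; "qd": joint speeds; "joint_torque": joint torques, N m; "position": TCP position; "tool_rot": TCP orientation; "ft_force": force on the tool from outside, world axes, zero at the start; "torque": the same for the moment, N m; "grip_width": opening from 0.0 (shut) to 1.0 (fully open); "grip_force": force on a finger pad.
Only numpy, scipy, OpenCV 4.12 (cv2) and the standard library are available. Lean on these libraries where they do the work, as an engineer would, in place of code of your own. Each camera call takes 0.05 s, during which the arm holds its last target. There are 200 camera calls.

TASK

Use the ball lever to tip the little tray forward, towards the robot, to about 45 degrees, and keep it there until both brass stand-offs have run down against its front wall; then bring the tray back level and let go of the lever. After that, pull the turntable's sprung index pin by its knob all the way up out of its hole and finish while still holding it up there, so that a colleague can turn the table. Leave the white vial and the small flat reel beside it where they are.

Things in the scene. Friction and masses are not known exactly. Their poses are not given: they have to be found in the camera images.
- table: Fixed stand: aluminium turntable disc (196 mm wide, top 18 mm above the bench) with two grey uprights (28 mm wide, outer faces at y = +-47 mm, tops 99 mm above the bench) carrying the tray. Origin: on the bench under the disc's centre; x from the robot's side to the far side, y to the lever's side, z up; may be yawed a little. The tilt axis runs along y, 85 mm above the origin. Cannot be shifted.
- tray (a joint): Tilt of the open aluminium tray (99 x 71 mm, front wall lower, a divider along its middle) about the tilt axis, rad: 0 = level (start); positive = its front (robot's side) goes down and the lever leans towards the robot; range -0.25 to 1.05, nothing marks 0 or 45 degrees. The hinge is stiff (about 0.2 N m, 2 to 3 N at the ball) and stays where it is left.
- lever_ball (a point): Centre of the black ball, 26 mm wide, on the tray's lever (8 mm rod). Tray level: 75 mm straight above the tilt axis, 160 mm above the bench, at y = +75 mm of the stand. Moves on a 75 mm arc about the tilt axis (53 mm towards the robot, 22 mm down at 45 degrees). Pinched from above on its two y sides it can turn between the fingers, so the gripper may stay upright.
- tray_front (a point): Middle of the tray's front inner edge, where the floor meets the front wall; moves and tilts with the tray. Its x runs back along the tray's floor, z up from the floor.
- standoff_1: Brass hexagon stand-off, 11 mm across flats, 24 mm long, 14 to 28 g, lying across the tray in its left (+y) lane, at the start 40 mm or more behind the front wall. Origin at its centre, y along it. It tumbles or slides down by itself when the tray is tipped to 45 degrees, within about a second, and does not roll on the level.
- standoff_2: The same kind of stand-off in the right (-y) lane.
- plunger (a joint): Lift of the sprung index pin in m: 0 = seated (start), its stop is at 0.016 (fully up). The spring pulls it down with about 5 N seated and 11 N fully up; let go, it snaps back.
- pull_knob (a point): Middle of the index pin's black round knob, 26 mm wide, from 8 mm below to 10 mm above this point, on a 14 mm neck over a 17 mm steel barrel whose top is 18 mm below it. Seated: 78 mm above the bench, at y = -80 mm of the stand, over a bracket arm 34 mm wide, 45 mm high. Pull straight up. Grip from above, fingers on its two x sides (an upright is 33 mm away towards +y).
- pin_tip (a point): Lower end of the 9 mm steel pin, 70 mm below the knob's middle; seated, it is 10 mm deep in the disc's hole; fully up, 6 mm clear above it.
- seat_hole (a point): Mouth of the index hole in the disc's top face, straight under the pin.
- vial: Bystander: white capped vial, 27 mm wide, 56 mm high, standing on the bench on the lever's side; origin under it.
- wick: Bystander: small flat reel, 43 mm across, 14 mm high, lying on the bench on the pin's side; origin under it.

How it is judged:
By the outcome, as a careful person would: the job done as asked, in the order asked, and still so for the second after the job is handed in, while the arm keeps its last pose, push and grip.
It also fails if it takes over 45 s, if anything falls off the work surface, if the arm or the gripper's body presses on something with over 40 N, if the wrist force passes 120 N, or if a joint passes its speed limit or range.

## Working session

There is one attempt and no reset: what is moved stays moved. The work goes in short steps, Python scripts to look and compute and a tool call to move; the robot and the scene stay as the last step left them, time stands still between calls to the robot, and variables do not carry over. Pictures are saved under pics/ and viewed, at most 13 in all, crops included, and the job is handed in when it is done.

Besides the shell and the picture viewer there is one more tool, called after "Call:" as name([rows], argument=value, ...), one row to a line, values as JSON. step_arm: Moves the arm, as the interface text tells. Its arguments: {"type":"object","properties":{"commands":{"type":"array"},"gripper":{"type":"number"},"force":{"type":"number"}},"required":["commands"]}

```bash
ls; mkdir -p pics; cat > h.py <<'E'
import numpy as np, cv2
from scipy.spatial.transform import Rotation as Ro
from bench import ctrl
def cam(n, st=None):
    m=ctrl.camera_model(n); K=np.array([[m['fx'],0,m['cx']],[0,m['fy'],m['cy']],[0,0,1]])
    if 'R' in m and 'T_tool_cam' not in m: return K,np.array(m['R']),np.array(m['t'])
    T=np.array(m['T_tool_cam']); W=np.eye(4); W[:3,:3]=Ro.from_rotvec(st['tool_rot']).as_matrix(); W[:3,3]=st['position']
    C=np.linalg.inv(W@T); return K,C[:3,:3],C[:3,3]
def ray(c,p):
    K,R,t=c; d=R.T@np.linalg.inv(K)@np.array([p[0],p[1],1.]); return -R.T@t,d/np.linalg.norm(d)
def onz(c,p,z):
    o,d=ray(c,p); return o+d*(z-o[2])/d[2]
def tri(rs):
    A=sum(np.eye(3)-np.outer(d,d) for o,d in rs); b=sum((np.eye(3)-np.outer(d,d))@o for o,d in rs); return np.linalg.solve(A,b)
def proj(c,X):
    K,R,t=c; q=K@(R@np.array(X)+t); return q[:2]/q[2]
def save(n,f):
    im=ctrl.get_image(n); cv2.imwrite('pics/'+f,im[:,:,::-1]); return im
E
python3 - <<'E'
from h import *
st=ctrl.get_state(); print(st)
a=save('scene','a.png');b=save('side','b.png');c=save('wrist','c.png')
cv2.imwrite('pics/ab.png',cv2.resize(np.hstack([a,b])[:,:,::-1],(800,300)))
E
```

```text
pics
{'time': 0.0, 'joint_positions': array([ 0.01411749,  0.32183143, -0.07010171,  1.45164994,  0.02262331,
        1.37077176, -0.05686044]), 'qd': array([-0.00087538,  0.0010491 , -0.00090776, -0.00146725, -0.00078036,
       -0.00087974, -0.00023267]), 'joint_torque': array([-2.58547143e-04, -4.91284704e+01, -4.03903294e-01, -3.12526345e+01,
       -6.40594075e-02,  4.37659642e-02,  1.61017233e-04]), 'position': array([ 6.49492415e-01, -5.68465263e-05,  2.35468716e-01]), 'tool_rot': array([-2.22048175e+00, -2.22064352e+00,  2.20135978e-03]), 'ft_force': array([0.68887158, 0.81370756, 0.59840582]), 'torque': array([-0.00602976, -0.00400382, -0.00988355]), 'grip_force': 0.0, 'grip_width': 0.9972078819596367}
```

View pics/a.png

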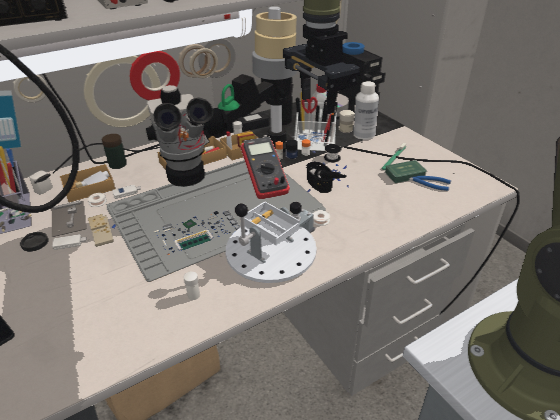

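View pics/b.png

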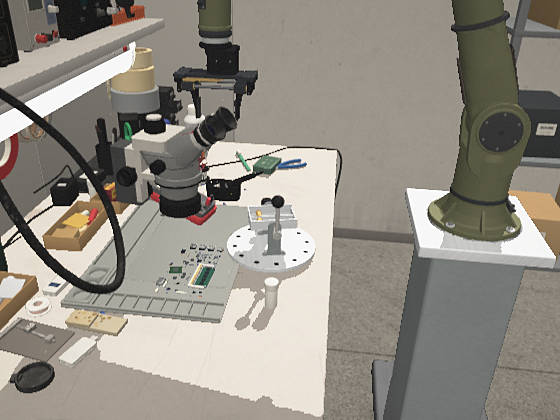

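View pics/c.png

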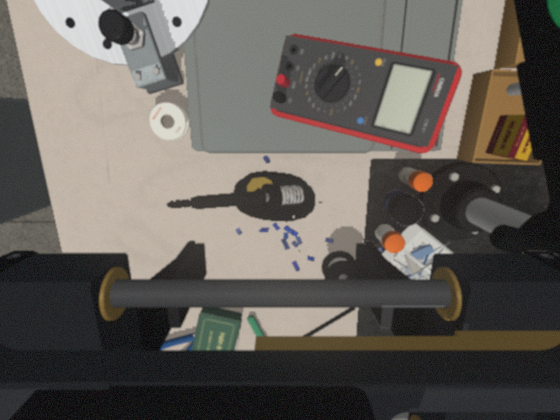

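The scene picture shows the black ball at about (241,210) and the knob at (296,207). The side picture shows the ball at (278,202), and the wrist picture shows the knob at (118,27). Next I get blob centres and triangulate.

```bash
cat >> h.py <<'E'
def dark(im,p,r=12,th=55):
    x,y=map(int,p); x0,y0=max(x-r,0),max(y-r,0); s=im[y0:y+r+1,x0:x+r+1].max(2)<th
    n,l,s_,c=cv2.connectedComponentsWithStats(s.astype(np.uint8)); k=1+np.argmax(s_[1:,4]); return c[k]+[x0,y0],s_[k]
E
python3 - <<'E'
from h import *
np.set_printoptions(precision=4,suppress=True)
st=ctrl.get_state(); I={n:cv2.imread(f'pics/{f}.png') for n,f in zip(('scene','side','wrist'),'abc')}
C={n:cam(n,st) for n in I}
bs,s1=dark(I['scene'],(241,210),10); bd,s2=dark(I['side'],(278,202),9); ks,s3=dark(I['scene'],(296,207),10); kw,s4=dark(I['wrist'],(118,27),26,50)
print(bs,s1,bd,s2,ks,s3,kw,s4)
B=tri([ray(C['scene'],bs),ray(C['side'],bd)]); k=tri([ray(C['scene'],ks),ray(C['wrist'],kw)])
print('ball',B,onz(C['scene'],bs,.16),onz(C['side'],bd,.16)); print('knob',k,onz(C['scene'],ks,.078),onz(C['wrist'],kw,.088))
# disc (mask bright grey-blue) in scene
print('vial',onz(C['side'],(271,306),0),'reel',onz(C['wrist'],(168,121),.014))
E
```

```text
[240.7419 209.8629] [  4   4  13  13 124] [277.0254 201.4322] [  0   3  15  12 118] [295.0818 207.4909] [  4   5  11  12 110] [116.0445  27.3941] [  8   9  33  38 741]
ball [0.4649 0.3045 0.1603] [0.4665 0.3037 0.16  ] [0.4644 0.3056 0.16  ]
knob [0.5052 0.1551 0.0807] [0.5083 0.1532 0.078 ] [0.5086 0.1532 0.088 ]
vial [0.457  0.4271 0.    ] reel [0.5191 0.0753 0.014 ]
```

```bash
python3 - <<'E'
from h import *
a,b=cam('scene'),cam('side')
print('scope foot',onz(a,(186,180),0),onz(b,(181,212),0)); print('eyepiece',tri([ray(a,(199,112)),ray(b,(218,128))]),tri([ray(a,(210,104)),ray(b,(232,117))]))
E
```

```text
scope foot [0.85377116 0.27434269 0.        ] [0.72965857 0.08982574 0.        ]
eyepiece [0.57640607 0.32036235 0.31325464] [0.55337143 0.30690383 0.33266579]
```

Call:
step_arm([
  {"travel":[0.05,-0.05,0],"turn":[0,0,8]},
  {"travel":[0.08,-0.09,0],"turn":[0,0,16]},
  {"travel":[0.11,-0.13,0],"turn":[0,0,25]},
  {"travel":[0.14,-0.17,0],"turn":[0,0,33]},
  {"travel":[0.18,-0.185,0],"turn":[0,0,41]},
], gripper=0.6, force=20)

```text
time: 0.65
position: [0.4698, 0.1677, 0.2365]
tool_rot: [2.857, 1.304, -0.001]
ft_force: [0.3, 0.8, -0.3]
grip_width: 0.648
grip_force: 0.0
```

```bash
python3 - <<'E'
from h import *
a,b=cam('scene'),cam('side')
A=save('scene','d.png');B=save('side','e.png')
print([(-c[1].T@c[2]).round(3) for c in (a,b)])
x=cv2.resize(A[60:300,80:380],(500,400));y=cv2.resize(B[60:300,80:320],(400,400))
cv2.imwrite('pics/de.png',np.hstack([cv2.resize(A[60:280,120:340],(400,400)),cv2.resize(B[60:280,120:340],(400,400))])[:,:,::-1])
for p in ((199,112),(170,120)):
  for q in ((230,120),(206,132)):
    r=[ray(a,p),ray(b,q)];X=tri(r);print(p,q,X.round(3),[np.linalg.norm(np.cross(X-o,d)).round(4) for o,d in r])
E
```

```text
[array([-0.17 ,  0.605,  0.692]), array([0.367, 1.206, 0.617])]
(199, 112) (230, 120) [0.551 0.33  0.33 ] [np.float64(0.0025), np.float64(0.0025)]
(199, 112) (206, 132) [0.602 0.311 0.301] [np.float64(0.0058), np.float64(0.0058)]
(170, 120) (230, 120) [0.537 0.387 0.343] [np.float64(0.0037), np.float64(0.0037)]
(170, 120) (206, 132) [0.583 0.373 0.316] [np.float64(0.001), np.float64(0.001)]
```

View pics/de.png

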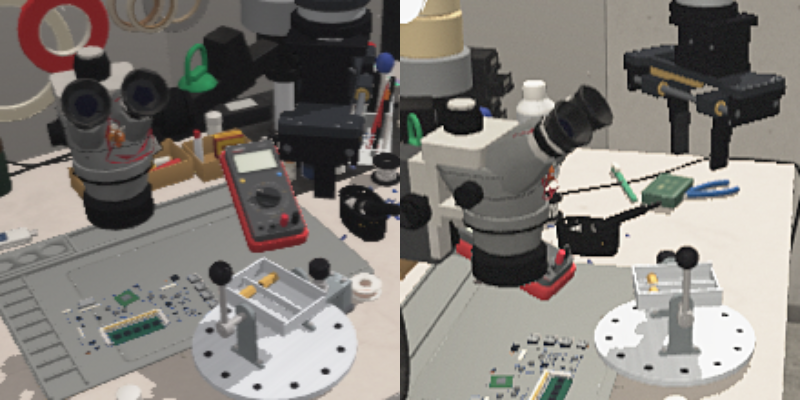

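The microscope's eyepieces sit around (0.55, 0.33, 0.33), about 3 cm beyond the hand when it is at the ball. I'll come in on the robot side and lean the hand back about 10°.

Call:
step_arm([
  {"travel":[0.015,-0.03,0],"turn":[0,0,8.5]},
  {"travel":[0.035,-0.055,0],"turn":[0,0,17]},
  {"travel":[0.06,-0.075,0],"turn":[0,0,25.4]},
  {"travel":[0.087,-0.089,0],"turn":[0,0,33.4]},
  {"travel":[0.087,-0.089,0],"turn":[0,0,33.4]},
])

```text
time: 1.25
position: [0.4605, 0.2961, 0.2361]
tool_rot: [-3.107, -0.445, 0.001]
ft_force: [-0.4, 0.6, 0.3]
grip_width: 0.602
grip_force: 0.0
```

Call:
step_arm([
  {"travel":[0,0,0],"turn":[0,5,0]},
  {"travel":[0,0,0],"turn":[0,10,0]},
  {"travel":[0,0,0],"turn":[0,10,0]},
])

```text
time: 1.55
position: [0.4595, 0.2906, 0.2361]
tool_rot: [-3.076, -0.439, -0.269]
ft_force: [0.2, -0.1, -0.0]
grip_width: 0.601
grip_force: 0.0
```

```bash
python3 - <<'E'
from h import *
st=ctrl.get_state(); R=Ro.from_rotvec(st['tool_rot']).as_matrix(); print(st['position'],R.round(3),st['joint_positions'].round(2))
W=save('wrist','f.png'); B=save('side','g.png'); c=cam('wrist',st)
for X in ((.465,.3045,.16),(.507,.154,.078)): print(proj(c,X))
print('err to TCP goal, tool axes', R.T@(np.array([.465,.3045,.16])-st['position'])-[0,0,-.005])
cv2.imwrite('pics/fg.png',np.hstack([cv2.resize(W,(460,345)),cv2.resize(B[100:275,170:345],(340,345))])[:,:,::-1])
E
```

```text
[0.45953291 0.29061091 0.23605325] [[ 0.946  0.279  0.167]
 [ 0.275 -0.96   0.047]
 [ 0.173  0.002 -0.985]] [-0.37 -0.02 -0.28  1.85  0.07  1.15 -1.96]
[264.39490644 228.32696647]
[417.04053287 216.12472981]
err to TCP goal, tool axes [-0.0041802  -0.0119414   0.08146451]
```

View pics/fg.png

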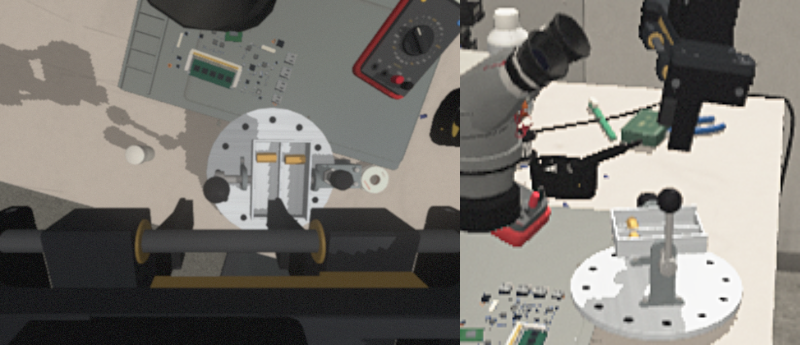

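The ball shows at wrist (264,231) and the knob at (417,219), within 3 px of prediction. I can go down on the ball.

Call:
step_arm([
  {"travel":[-0.004,-0.012,0.01],"turn":[0,0,0]},
  {"travel":[-0.004,-0.012,0.03],"turn":[0,0,0]},
  {"travel":[-0.004,-0.012,0.055],"turn":[0,0,0]},
  {"travel":[-0.004,-0.012,0.081],"turn":[0,0,0]},
  {"travel":[-0.004,-0.012,0.081],"turn":[0,0,0]},
])

```text
time: 2.15
position: [0.4668, 0.3042, 0.1522]
tool_rot: [-3.079, -0.434, -0.257]
ft_force: [-0.5, -0.9, -0.9]
grip_width: 0.596
grip_force: 0.0
```

```bash
python3 - <<'E'
from h import *
st=ctrl.get_state(); R=Ro.from_rotvec(st['tool_rot']).as_matrix(); print(st['position'],st['ft_force'])
print('err', R.T@(np.array([.465,.3045,.16])-st['position'])-[0,0,-.005])
W=save('wrist','h1.png'); B=save('side','i1.png');A=save('scene','j1.png')
cv2.imwrite('pics/hi.png',np.hstack([cv2.resize(A[130:270,200:340],(400,400)),cv2.resize(B[130:270,200:340],(400,400))])[:,:,::-1])
E
```

```text
[0.46679607 0.30418924 0.15216905] [-0.47654518 -0.85429777 -0.87908794]
err [-0.00031988 -0.00077823 -0.00299614]
```

View pics/hi.png

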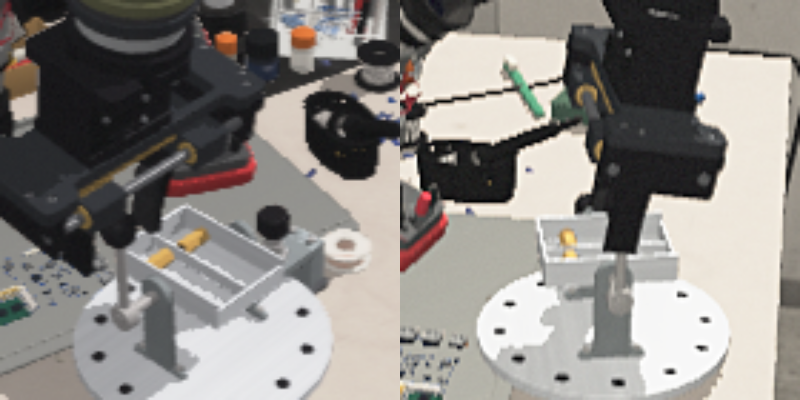

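The ball is between the fingers (left picture, 118,235), with no contact force. I raise 3 mm and close.

Call:
step_arm([
  {"travel":[0,0,-0.003],"turn":[0,0,0]},
  {"travel":[0,0,-0.003],"turn":[0,0,0]},
  {"travel":[0,0,-0.003],"turn":[0,0,0]},
  {"travel":[0,0,-0.003],"turn":[0,0,0]},
  {"travel":[0,0,-0.003],"turn":[0,0,0]},
], gripper=0.1, force=20)

```text
time: 2.8
position: [0.4671, 0.3064, 0.1595]
tool_rot: [-3.074, -0.435, -0.27]
ft_force: [-1.0, 1.6, 1.7]
grip_width: 0.283
grip_force: 20.0
```

Call:
step_arm([
  {"travel":[-0.006,0,-0.001],"turn":[0,0,0]},
  {"travel":[-0.012,0,-0.001],"turn":[0,0,0]},
  {"travel":[-0.0175,0,-0.001],"turn":[0,0,0]},
  {"travel":[-0.0235,0,-0.0004],"turn":[0,0,0]},
  {"travel":[-0.0235,0,-0.0004],"turn":[0,0,0]},
])

```text
time: 3.3
position: [0.4437, 0.2999, 0.1556]
tool_rot: [-3.075, -0.436, -0.268]
ft_force: [-0.5, 2.2, 2.9]
grip_width: 0.282
grip_force: 20.0
```

Call:
step_arm([
  {"travel":[-0.0114,0,0.0026],"turn":[0,0,0]},
  {"travel":[-0.017,0,0.0046],"turn":[0,0,0]},
  {"travel":[-0.0224,0,0.0069],"turn":[0,0,0]},
  {"travel":[-0.0325,0,0.0129],"turn":[0,0,0]},
  {"travel":[-0.0325,0,0.0129],"turn":[0,0,0]},
])

```text
time: 3.8
position: [0.414, 0.2917, 0.136]
tool_rot: [-3.075, -0.436, -0.265]
ft_force: [-3.1, 4.3, 0.2]
grip_width: 0.283
grip_force: 20.0
```

Call:
step_arm([
  {"travel":[0,0,0],"turn":[0,0,0]},
  {"travel":[0,0,0],"turn":[0,0,0]},
  {"travel":[0,0,0],"turn":[0,0,0]},
  {"travel":[0,0,0],"turn":[0,0,0]},
  {"travel":[0,0,0],"turn":[0,0,0]},
])

```text
time: 4.3
position: [0.414, 0.2917, 0.136]
tool_rot: [-3.076, -0.436, -0.262]
ft_force: [-3.5, 3.6, 2.4]
grip_width: 0.282
grip_force: 20.0
```

Call:
step_arm([
  {"travel":[0,0,0],"turn":[0,0,0]},
  {"travel":[0,0,0],"turn":[0,0,0]},
  {"travel":[0,0,0],"turn":[0,0,0]},
  {"travel":[0,0,0],"turn":[0,0,0]},
  {"travel":[0,0,0],"turn":[0,0,0]},
])

```text
time: 4.8
position: [0.414, 0.2917, 0.136]
tool_rot: [-3.076, -0.436, -0.262]
ft_force: [-4.5, 3.4, 1.8]
grip_width: 0.281
grip_force: 20.0
```

```bash
python3 - <<'E'
from h import *
st=ctrl.get_state(); print(st['position'],st['ft_force'])
W=save('wrist','k.png'); B=save('side','l.png');A=save('scene','m.png')
cv2.imwrite('pics/lm.png',np.hstack([cv2.resize(A[170:270,210:310],(400,400),interpolation=2),cv2.resize(B[170:270,220:320],(400,400),interpolation=2)])[:,:,::-1])
E
```

```text
[0.41400927 0.29169321 0.13598314] [-4.48315311  3.43523658  1.83978735]
```

View pics/lm.png

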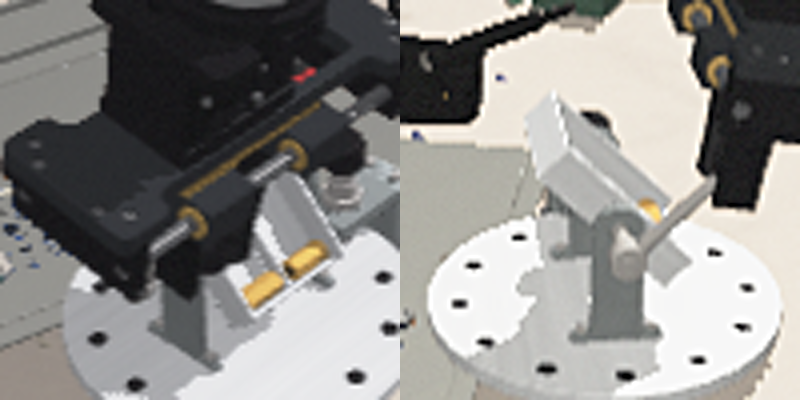

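Both stand-offs lie against the front wall with the tray at about 46° (left picture: 265,288 and 305,262). Bringing it back level.

Call:
step_arm([
  {"travel":[0.005,0,-0.0032],"turn":[0,0,0]},
  {"travel":[0.0101,0,-0.006],"turn":[0,0,0]},
  {"travel":[0.0155,0,-0.0083],"turn":[0,0,0]},
  {"travel":[0.0211,0,-0.0103],"turn":[0,0,0]},
  {"travel":[0.0268,0,-0.0118],"turn":[0,0,0]},
])

```text
time: 5.45
position: [0.4362, 0.2979, 0.1516]
tool_rot: [-3.078, -0.436, -0.257]
ft_force: [-5.8, 1.5, 1.7]
grip_width: 0.281
grip_force: 20.0
```

Call:
step_arm([
  {"travel":[0.0057,0,-0.0011],"turn":[0,0,0]},
  {"travel":[0.0116,0,-0.0015],"turn":[0,0,0]},
  {"travel":[0.0175,0,-0.0018],"turn":[0,0,0]},
  {"travel":[0.0235,0,-0.0014],"turn":[0,0,0]},
  {"travel":[0.0292,0,-0.0007],"turn":[0,0,0]},
])

```text
time: 5.95
position: [0.465, 0.3059, 0.1581]
tool_rot: [-3.077, -0.436, -0.261]
ft_force: [-5.2, 1.6, 4.1]
grip_width: 0.285
grip_force: 20.0
```

Call:
step_arm([
  {"travel":[0,0,0],"turn":[0,0,0]},
  {"travel":[0,0,0],"turn":[0,0,0]},
  {"travel":[0,0,0],"turn":[0,0,0]},
])

```text
time: 6.25
position: [0.466, 0.3061, 0.1582]
tool_rot: [-3.076, -0.435, -0.266]
ft_force: [-3.2, 3.7, -0.1]
grip_width: 0.287
grip_force: 20.0
```

```bash
cat > cmp.py <<'E'
from h import *
import sys
st=ctrl.get_state(); print(st['position'],st['ft_force'])
# tray level check: shift of image patches against the first pictures (tray walls)
for n,f in (('scene','a'),('side','b')):
    I=save(n,sys.argv[1]+n+'.png')[:,:,::-1]; O=cv2.imread(f'pics/{f}.png')
    boxes={'scene':{'front corner':(270,222,290,246),'right':(286,222,304,238),'disc':(262,255,290,275),'ball':(232,201,250,219)},
      'side':{'front-right':(286,206,303,230),'rear-left':(243,206,262,228),'rod':(270,208,284,226),'ball':(270,194,287,209),'disc':(235,235,265,268)}}[n]
    up=lambda x:cv2.resize(x,None,fx=8,fy=8,interpolation=cv2.INTER_CUBIC)
    for k,(x0,y0,x1,y1) in boxes.items():
        m=5; r=cv2.matchTemplate(up(I[y0-m:y1+m,x0-m:x1+m]),up(O[y0:y1,x0:x1]),cv2.TM_CCOEFF_NORMED)
        _,v,_,l=cv2.minMaxLoc(r); print(n,k,round(v,3),np.array(l)/8-m)
E
python3 cmp.py n
```

```text
[0.46596477 0.30605421 0.15821527] [-3.24510696  3.70868933 -0.12222791]
scene front corner 0.826 [0.125 0.375]
scene right 0.892 [0.625 0.   ]
scene disc 0.997 [0. 0.]
scene ball 0.497 [-5.  2.]
side front-right 0.771 [0.    0.625]
side rear-left 0.709 [ 0.125 -0.375]
side rod 0.479 [0.5   0.375]
side ball 0.513 [0.75  1.875]
side disc 0.995 [0. 0.]
```

Slightly short (front about 0.6 px low, TCP 1.1 mm short). I nudge on, then release and compare without the hand in the way.

Call:
step_arm([
  {"travel":[0.0015,0,0],"turn":[0,0,0]},
  {"travel":[0.0015,0,0],"turn":[0,0,0]},
  {"travel":[0.0015,0,0],"turn":[0,0,0]},
])

```text
time: 6.65
position: [0.4671, 0.3064, 0.1583]
tool_rot: [-3.076, -0.435, -0.265]
ft_force: [-4.1, 3.1, -1.1]
grip_width: 0.283
grip_force: 20.0
```

Call:
step_arm([
  {"travel":[0,0,0],"turn":[0,0,0]},
  {"travel":[0,0,0],"turn":[0,0,0]},
  {"travel":[0,0,0],"turn":[0,0,0]},
  {"travel":[0,0,0],"turn":[0,0,0]},
], gripper=0.6)

```text
time: 7.05
position: [0.4693, 0.3056, 0.1595]
tool_rot: [-3.076, -0.433, -0.27]
ft_force: [0.2, 1.0, -0.3]
grip_width: 0.549
grip_force: 0.0
```

Call:
step_arm([
  {"travel":[0,0,-0.02],"turn":[0,0,0]},
  {"travel":[0,0,-0.045],"turn":[0,0,0]},
  {"travel":[0,0,-0.07],"turn":[0,0,0]},
  {"travel":[0,0,-0.08],"turn":[0,0,0]},
  {"travel":[0,0,-0.08],"turn":[0,0,0]},
])

```text
time: 7.55
position: [0.4561, 0.303, 0.2398]
tool_rot: [-3.074, -0.434, -0.274]
ft_force: [-0.6, -0.0, 0.1]
grip_width: 0.602
grip_force: 0.0
```

```bash
python3 cmp.py o; python3 - <<'E'
from h import *
A=cv2.imread('pics/oscene.png');B=cv2.imread('pics/oside.png')
bs,_=dark(A,(241,210),10); bd,_=dark(B,(278,202),9); print(bs,bd,tri([ray(cam('scene'),bs),ray(cam('side'),bd)]).round(4))
cv2.imwrite('pics/o.png',np.hstack([cv2.resize(A[160:280,210:330],(400,400)),cv2.resize(B[160:280,210:330],(400,400))]))
E
```

```text
[0.45610092 0.30295839 0.23980236] [-0.58202923 -0.02906329  0.14417818]
scene front corner 0.839 [0.    0.125]
scene right 0.898 [0.375 0.   ]
scene disc 0.998 [0. 0.]
scene ball 0.981 [0.375 0.125]
side front-right 0.823 [0.125 0.25 ]
side rear-left 0.761 [ 0.    -0.125]
side rod 0.971 [0.25 0.  ]
side ball 0.99 [0.5 0. ]
side disc 0.997 [0. 0.]
[241.19166667 210.13333333] [277.28205128 201.38461538] [0.4644 0.3039 0.1599]
```

View pics/o.png

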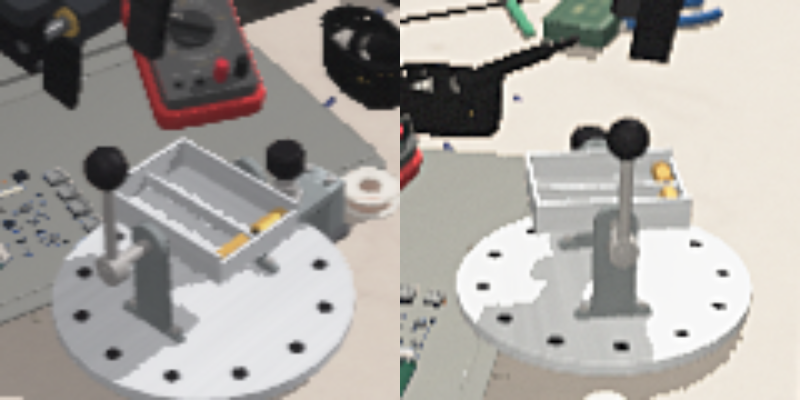

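The tray is level (ball pixels within 0.5 px of the start), the lever is free, and both stand-offs are at the front wall. On to the knob, turning the hand only after it is clear of the microscope.

Call:
step_arm([
  {"travel":[0,0.03,0],"turn":[0,0,0]},
  {"travel":[0,0.07,0],"turn":[0,-3,0]},
  {"travel":[0,0.11,0],"turn":[0,-7,0]},
  {"travel":[0,0.15,0],"turn":[0,-10,0]},
  {"travel":[0,0.155,0],"turn":[0,-10,0]},
], gripper=0.7)

```text
time: 8.15
position: [0.5003, 0.147, 0.2358]
tool_rot: [3.109, 0.425, -0.006]
ft_force: [0.6, -0.4, 0.6]
grip_width: 0.7
grip_force: 0.0
```

Call:
step_arm([
  {"travel":[0,0,0],"turn":[0,0,-8]},
  {"travel":[0,0,0],"turn":[0,0,-16]},
  {"travel":[0,0,0],"turn":[0,0,-24]},
  {"travel":[0,0,0],"turn":[0,0,-32]},
  {"travel":[0,0,0],"turn":[0,0,-40]},
])

```text
time: 8.65
position: [0.4974, 0.1539, 0.2363]
tool_rot: [-2.768, -1.485, 0.004]
ft_force: [-0.5, 0.6, -0.6]
grip_width: 0.698
grip_force: 0.0
```

Call:
step_arm([
  {"travel":[0,0,0],"turn":[0,0,-8]},
  {"travel":[0,0,0],"turn":[0,0,-16]},
  {"travel":[0,0,0],"turn":[0,0,-24]},
  {"travel":[0,0,0],"turn":[0,0,-32]},
  {"travel":[0,0,0],"turn":[0,0,-40]},
])

```text
time: 9.15
position: [0.4974, 0.1539, 0.2363]
tool_rot: [-2.092, -2.342, 0.003]
ft_force: [-0.1, -0.4, 0.4]
grip_width: 0.698
grip_force: 0.0
```

Call:
step_arm([
  {"travel":[0,0,0],"turn":[0,0,-8]},
  {"travel":[0,0,0],"turn":[0,0,-10]},
  {"travel":[0,0,0],"turn":[0,0,-10]},
])

```text
time: 9.45
position: [0.4974, 0.1539, 0.2365]
tool_rot: [-1.887, -2.51, 0.003]
ft_force: [0.1, -0.4, -1.2]
grip_width: 0.703
grip_force: 0.0
```

```bash
python3 - <<'E'
from h import *
np.set_printoptions(precision=4,suppress=True)
st=ctrl.get_state(); R=Ro.from_rotvec(st['tool_rot']).as_matrix(); print(st['position'],R,st['joint_positions'].round(2))
c=cam('wrist',st); W=save('wrist','p.png')
g=proj(c,(.507,.154,.088)); print(g)
p,s=dark(W,g,32,50); print(p,s,onz(c,p,.088)); 
E
```

```text
[0.4974 0.1539 0.2365] [[-0.2775  0.9607 -0.0022]
 [ 0.9607  0.2775 -0.0007]
 [-0.     -0.0023 -1.    ]] [-0.19  0.06 -0.17  1.76  0.01  1.33 -0.08]
[289.3344 201.8086]Traceback (most recent call last):
  File "<stdin>", line 6, in <module>
  File "h.py", line 21, in dark
    n,l,s_,c=cv2.connectedComponentsWithStats(s.astype(np.uint8)); k=1+np.argmax(s_[1:,4]); return c[k]+[x0,y0],s_[k]
                                                                       ~~~~~~~~~^^^^^^^^^^
    return _wrapfunc(a, 'argmax', axis=axis, out=out, **kwds)
    return bound(*args, **kwds)
ValueError: attempt to get argmax of an empty sequence
```

View pics/p.png

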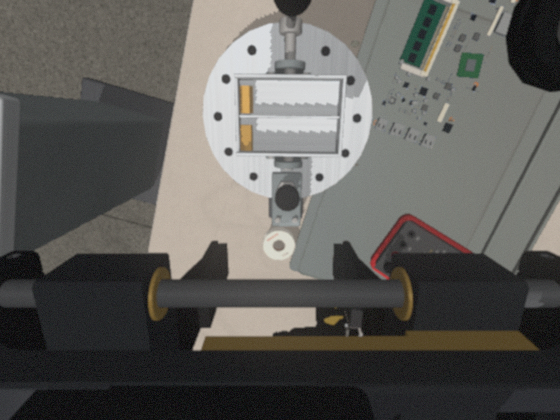

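The wrist picture shows the knob at about (287,197), against a prediction of (289,202). I refine this with a looser threshold.

```bash
python3 - <<'E'
from h import *
np.set_printoptions(precision=4,suppress=True)
st=ctrl.get_state(); R=Ro.from_rotvec(st['tool_rot']).as_matrix(); c=cam('wrist',st); W=cv2.imread('pics/p.png')
print(W[197,287],W[185,287],W[210,287])
for th in (60,75):
  p,s=dark(W,(287,197),22,th); print(th,p,s,onz(c,p,.088),onz(c,p,.083))
print('ball', proj(c,(.4645,.304,.16)), 'scene knob at .078', onz(cam('scene'),(295.1,207.5),.08))
q=onz(c,(288,110),.018); ys=np.array([-.27,.963,0]); print('disc guess',q)
E
```

```text
[63 65 67] [66 64 69] [81 81 83]
60 [293.2308 189.9231] [25 12  7  6 13] [0.5074 0.1667 0.088 ] [0.508  0.1657 0.083 ]
75 [286.963  197.3181] [ 11  10  24  25 459] [0.5036 0.1577 0.088 ] [0.504  0.1565 0.083 ]
ball [295.17    -5.5667] scene knob at .078 [0.506  0.1546 0.08  ]
disc guess [0.482  0.2403 0.018 ]
```

Call:
step_arm([
  {"travel":[0,0.0077,0.03],"turn":[0,0,0]},
  {"travel":[0,0.0077,0.07],"turn":[0,0,0]},
  {"travel":[0,0.0077,0.105],"turn":[0,0,0]},
  {"travel":[0,0.0077,0.12],"turn":[0,0,0]},
  {"travel":[0,0.0077,0.12],"turn":[0,0,0]},
])

```text
time: 10.0
position: [0.5031, 0.1552, 0.1147]
tool_rot: [-1.887, -2.507, 0.008]
ft_force: [-1.4, -0.0, 0.4]
grip_width: 0.702
grip_force: 0.0
```

```bash
python3 - <<'E'
from h import *
np.set_printoptions(precision=4,suppress=True)
st=ctrl.get_state(); print(st['position'],st['ft_force'],st['joint_positions'].round(2)); c=cam('wrist',st); W=save('wrist','q.png')
g=proj(c,(.5055,.1553,.088)); print(g)
p,s=dark(W,g,60,75); print(p,s,onz(c,p,.088))
A=save('scene','r.png');B=save('side','r2.png')
cv2.imwrite('pics/qr.png',np.hstack([cv2.resize(W,(400,300)),cv2.resize(A[140:260,220:380],(400,300))])[:,:,::-1])
E
```

```text
[0.5031 0.1552 0.1147] [-1.4143 -0.0284  0.4012] [-0.19  0.17 -0.17  1.89  0.03  1.09 -0.1 ]
[283.8591 249.7169]
[286.722  288.3763] [   0   53  121   65 3720] [0.5149 0.1298 0.088 ]
```

View pics/qr.png

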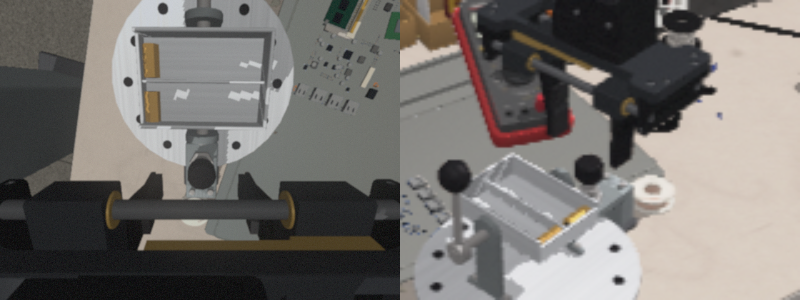

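The knob shows at wrist (284,242). It is centred along the closing line and sits about 3 mm to +y of the prediction. I go down around it.

Call:
step_arm([
  {"travel":[0.002,0.002,0.015],"turn":[0,0,0]},
  {"travel":[0.002,0.002,0.03],"turn":[0,0,0]},
  {"travel":[0.002,0.002,0.042],"turn":[0,0,0]},
  {"travel":[0.002,0.002,0.042],"turn":[0,0,0]},
  {"travel":[0.002,0.002,0.042],"turn":[0,0,0]},
])

```text
time: 10.65
position: [0.507, 0.1585, 0.0761]
tool_rot: [-1.889, -2.511, -0.0]
ft_force: [0.5, -0.2, -0.5]
grip_width: 0.701
grip_force: 0.0
```

Call:
step_arm([
  {"travel":[0,0,0.003],"turn":[0,0,0]},
  {"travel":[0,0,0.003],"turn":[0,0,0]},
  {"travel":[0,0,0.003],"turn":[0,0,0]},
  {"travel":[0,0,0.003],"turn":[0,0,0]},
  {"travel":[0,0,0.003],"turn":[0,0,0]},
], gripper=0.1, force=45)

```text
time: 11.15
position: [0.5053, 0.1579, 0.073]
tool_rot: [-1.887, -2.509, 0.005]
ft_force: [-9.5, -2.7, 8.8]
grip_width: 0.329
grip_force: 4.8
```

Call:
step_arm([
  {"travel":[0,0,0],"turn":[0,0,0]},
  {"travel":[0,0,0],"turn":[0,0,0]},
  {"travel":[0,0,0],"turn":[0,0,0]},
])

```text
time: 11.45
position: [0.5036, 0.1574, 0.0729]
tool_rot: [-1.886, -2.507, 0.01]
ft_force: [-8.7, -3.0, 8.2]
grip_width: 0.273
grip_force: 45.0
```

Gripped, with a sideways load of about 9 N because the knob lies about 3 mm nearer the robot. I relieve that, then pull up.

Call:
step_arm([
  {"travel":[0,-0.002,0],"turn":[0,0,0]},
  {"travel":[0,-0.003,-0.002],"turn":[0,0,0]},
  {"travel":[0,-0.003,-0.005],"turn":[0,0,0]},
  {"travel":[0,-0.003,-0.008],"turn":[0,0,0]},
  {"travel":[0,-0.003,-0.008],"turn":[0,0,0]},
])

```text
time: 11.95
position: [0.5035, 0.1574, 0.0807]
tool_rot: [-1.888, -2.51, 0.002]
ft_force: [1.4, -0.2, -8.0]
grip_width: 0.282
grip_force: 45.0
```

Call:
step_arm([
  {"travel":[0,0,-0.003],"turn":[0,0,0]},
  {"travel":[0,0,-0.006],"turn":[0,0,0]},
  {"travel":[0,0,-0.008],"turn":[0,0,0]},
  {"travel":[0,0,-0.009],"turn":[0,0,0]},
  {"travel":[0,0,-0.009],"turn":[0,0,0]},
])

```text
time: 12.45
position: [0.5035, 0.1573, 0.0892]
tool_rot: [-1.888, -2.51, 0.001]
ft_force: [2.7, 0.5, -16.1]
grip_width: 0.278
grip_force: 45.0
```

Call:
step_arm([
  {"travel":[0,0,-0.001],"turn":[0,0,0]},
  {"travel":[0,0,-0.001],"turn":[0,0,0]},
  {"travel":[0,0,-0.001],"turn":[0,0,0]},
  {"travel":[0,0,-0.001],"turn":[0,0,0]},
  {"travel":[0,0,-0.001],"turn":[0,0,0]},
])

```text
time: 12.95
position: [0.5035, 0.1574, 0.0893]
tool_rot: [-1.888, -2.51, 0.002]
ft_force: [5.1, 2.4, -24.3]
grip_width: 0.278
grip_force: 45.0
```

```bash
python3 cmp.py s | head -9; python3 - <<'E'
from h import *
W=save('wrist','t.png');A=cv2.imread('pics/sscene.png')
cv2.imwrite('pics/st.png',np.hstack([cv2.resize(W[:,:,::-1],(400,300)),cv2.resize(A[160:250,230:350],(400,300))]))
s=ctrl.get_state();print(s['time'],s['position'],s['ft_force'])
E
```

```text
[0.50347967 0.15735641 0.08929982] [  5.11880208   2.35401657 -24.26814877]
scene front corner 0.66 [0.    0.125]
scene right 0.848 [0.25 0.  ]
scene disc 0.997 [0. 0.]
scene ball 0.956 [0.5  0.25]
side front-right 0.777 [0.25  0.375]
side rear-left 0.713 [ 0.125 -0.125]
side rod 0.915 [ 0.25  -0.125]
side ball 0.772 [0.5 0. ]
13.1 [0.50347076 0.15733907 0.08930016] [  4.66122623   2.15284021 -24.04629095]
```

View pics/st.png

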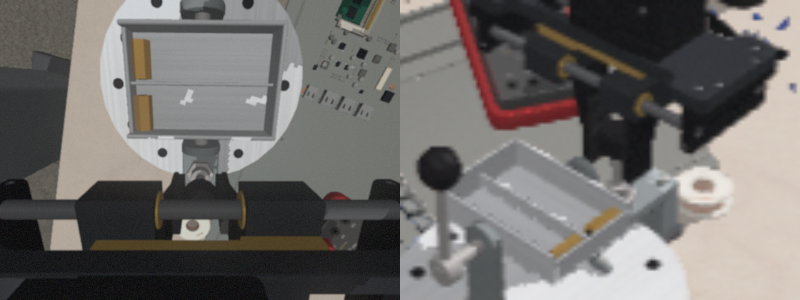

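The knob is held on its stop: another 1 mm of command gave no motion, and the force rose from 16 to 24 N. The tray is still level, both stand-offs are at the front, and the reel hasn't moved.

```bash
python3 -c "
from h import *
print(ctrl.close_job())"
```

```text
the job is handed in; nothing more can be done
None
```

I handed the job in at about 13 s: I tipped the tray to about 46° until both stand-offs lay against its front wall, brought it back level and let go of the lever, and the index pin is held up on its stop; the vial and reel were left alone.

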